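Isolate the lathe drive and open its service panel

TASK

Isolate the lathe before servicing its drive: pull the locking toggle bat out, flip it over its lock to the other side and let it drop home. Only then turn both quarter-turn cam fasteners on the drive box fully to unlocked, and swing the panel up by its handle until it stands upright or beyond, leaving it open. Do not work the plain extractor lever, and leave the jar, bowl and wood blank where they stand.

Things in the scene. Friction and masses are not known exactly. Their poses are not given: they have to be found in the camera images.
- isolator: Fixed grey box 80 x 80 x 50 mm on an 18 mm plywood board; origin at its underside's centre. Carries the locking toggle: a thick steel bat with a cross pin in its neck, standing over a steel gate whose two cheeks (9 to 15 mm off in +y and -y) rise 22 mm above the box. The bat starts leaning 0.45 rad to the box's -x and must end leaning 0.45 rad to its +x. It and the extractor box swap places.
- bat_pivot (a point): Axis about which the bat swings (a line along the isolator's y axis), 46 mm above the isolator's underside; axes as the isolator's.
- bat_grip (a point): Centre of the bat's grip, a round steel grip about 20 mm in diameter and 30 mm long, its middle 64 mm from bat_pivot along the bat (76 mm with the bat fully out) and its top 16 mm beyond. z axis points outward along the bat, y is the swing axis.
- toggle (a joint): Swing of the bat, rad: 0 at the start side (leaning to the isolator's -x), 0.9 at the other end; upright at 0.45. The cross pin meets the gate and stops it near 0.07 unless the bat is pulled out; it is locked off above about 0.8 with the bat dropped in.
- bat (a joint): How far the bat is pulled out along itself, m: 0 home, 0.012 at the stop. A spring pulls it in with 6 N at home, 12 N at the stop. It passes over the gate once out about 7 mm. Let go on the far side, it drops home by itself.
- control_box: Fixed off-white drive box 200 (x) x 250 (y) x 90 mm on the bench; origin at its underside's centre; its front faces its -x. Its top is the hinged panel, 196 x 172 x 6 mm, top face 90 mm above the bench, flush with a 36 mm wide ledge along either side that carries one cam. It and the switch board swap sides of the bench between starts.
- panel_hinge (a point): Middle of the panel's hinge line (along the box's y axis), near the box's far edge, 87 mm above the bench; axes as the control box's.
- panel_handle (a point): Middle of the bar of the panel's D handle: a round steel bar 10 mm in diameter along the box's y axis, 90 mm between its legs, bar centre 40 mm above the panel's top face, 175 mm in front of the hinge line and 43 mm above it when closed.
- panel (a joint): Opening of the panel, rad: 0 shut, 1.57 upright, 1.8 at the stop. Its front edge swings up and away about panel_hinge. The panel weighs about 0.3 kg, its hinge is stiff (0.45 N m) and it stays where it is left. The cams hold it shut until both are turned past about 1.2.
- cam_left_pivot (a point): Vertical axis of the cam fastener on the box's +y ledge, 110 mm above the bench, at mid height of its upright steel wing: 9 mm thick, 26 mm tall (97 to 123 mm above the bench), reaching 20 mm behind the axis and 30 mm ahead of it, above a tongue that lies over the panel's edge when locked.
- cam_left_tip (a point): Long end of that wing, 30 mm from its axis, same height. Locked it points across the panel to the box's -y; unlocked it points to the box's front, -x.
- cam_left (a joint): Turn of that cam, rad: 0 locked, 1.57 (stop) unlocked; grows clockwise seen from above. Friction holds it where it is left: about 3 N at the wing's end turns it.
- cam_right_pivot (a point): The same for the cam on the box's -y ledge.
- cam_right_tip (a point): Long end of the right cam's wing, 30 mm from its axis. Locked it points to the box's +y; unlocked to the box's front, -x.
- cam_right (a joint): Turn of the right cam, rad: 0 locked, 1.57 (stop) unlocked; grows counter-clockwise seen from above.
- extractor_switch: Fixed grey box like the isolator's, 80 x 80 x 50 mm, with a thin plain lever (8 mm rod, 16 mm ball end, no gate or pin): the dust extractor's switch, not to be worked.
- plain_lever_tip (a point): Centre of the plain lever's ball, 58 mm from its pivot, which lies 46 mm above its box's underside.
- plain_lever (a joint): Swing of the plain lever, rad, 0 to 0.9. To be left as it is.
- wax_jar: Loose jar, 42 mm in diameter, 75 mm tall, on the board between the two switch boxes; origin at the centre of its base.
- turned_bowl: Loose wooden bowl, 90 mm across, 40 mm tall, on the bench in front of the drive box; origin under its centre.
- blank: Loose round wood blank, 110 mm across, 35 mm thick, flat on the bench; origin under its centre.

How it is judged (in metres and radians):
On the way, in this order (a step that is already met when the one before it is completed fails the run):
1. the locking bat is pulled out while still on its starting side (value of joint bat above 0.006 m and value of joint toggle below 0.3 rad), for 0.05 s.
2. the bat is over on the other side and dropped home (value of joint toggle above 0.75 rad and value of joint bat below 0.003 m), for 0.2 s.
3. both cam fasteners are turned to unlocked (value of joint each of cam_left, cam_right above 1.3 rad), for 0.2 s.
4. the panel is swung open (value of joint panel above 1.4 rad), for 0.2 s.
At the end, for the whole second after the job is handed in: The bat is on the far side (toggle above 0.75 rad) and dropped home (within 3 mm), both cams are above 1.3 rad, and the panel stands open above 1.4 rad, at rest (all of step 2 and all of step 3 and value of joint panel above 1.4 rad and velocity of joint panel below 0.1 rad/s); the robot touches nothing.
It fails at once if the plain extractor lever was disturbed: its ball moved more than 12 mm (distance of plain_lever_tip from where it was at the start of the episode above 0.012 m).
It fails at once if the jar, bowl or blank was moved more than 25 mm (distance of any of wax_jar, turned_bowl, blank from where it was at the start of the episode above 0.025 m).
It fails at once if the panel was forced up before the lathe was isolated or while a cam was still locked (value of joint panel above 0.15 rad and (value of joint toggle below 0.7 rad or value of joint any of cam_left, cam_right below 1 rad)).
It also fails if it takes over 72 s, if anything falls off the work surface, if the arm or the gripper's body presses on something with over 40 N, if the wrist force passes 120 N, or if a joint passes its speed limit or range.

ROBOT

A 6-joint arm with a two-finger parallel gripper is mounted at the origin on the work surface. World frame = base frame: x ahead of the robot, y to its left, z up, the work surface at z = 0. Lengths are in m, angles in degrees, forces in N, time in s.
With the tool pointing down it reaches from about 0.3 to 0.75 m from the base axis. Payload 8.5 kg.
Tool frame: the origin (TCP) lies at the very end of the fingers, on their centre line; the grasp point (between the pads) lies 19 mm behind it (env.pinch_z is the distance from the TCP to the grasp point, in m); z points along the fingers, y is the line along which they close (so a half turn about z gives the same grasp; the last joint's range is limited). The gripper opens to 85 mm and grips with 20 to 120 N. Pads are 22 mm wide; open, the fingers measure 114 mm over their backs; the gripper's body (76 mm by 85 mm) begins 54 mm behind the grasp point. The pads swing forward as they close: fully open they stand 13 mm farther back than shut.
Start: joints at [52.58, 21.807, 74.336, -0, 83.858, -12.336], TCP at [0.233, 0.498, 0.191] pointing down, gripper open.
Joint ranges: [-178.18, 178.18], [-50.72, 133.34], [12.68, 142.11], [-81.47, 261.47], [9.98, 163.14], [-165.26, 165.26]. Speed limits (degrees/s): [136.94, 136.94, 180, 180, 180, 180].

INTERFACE

Orientations are given as a 3x3 rotation matrix whose columns are the frame's x, y, z axes.
In Python, from rig import env, viewer gives the robot as it stands.
- The arm moves only by the tool drive_tool, never from a script. Its argument "series" is a list of rows, each a list of 3 entries, a list of its own where there are three numbers: the shift along the tool's x, y, z in m, then the turn about the tool's z in degrees, then the finger opening in m, from 0 to 0.0854. A call has 1 to 20 rows; each row is the pose to reach, as a shift and turn from the pose commanded when the call began, along the tool's axes at that moment; what a row does not reach only later rows make up. A row lasts 1/10 s, in which the tool goes at most 50 mm and 8.59 degrees, less where a joint would pass 70% of its speed; a pose out of reach is approached as far as the arm can. A call with a gripper value outside its range is refused whole. The fingers move at their own pace and stop on an object; "newtons" is the grip in N (left out, the last holds). Time passes only in rows, so rows that repeat a pose let the fingers close. It gives the time, the measured TCP pose, the force, the opening and the grip force at its end, in the units of the state.
- env.observe(): the state, without advancing time (a new reading comes with each control period).
- viewer.get_image(name): name is "side" or "top" or "wrist"; returns a dict with "img" (400x640x3 uint8, red, green, blue), "depth" (400x640 float32, m along the optical axis (not along the pixel's ray), 0 where there is no reading), "camera_matrix" (3x3 intrinsics, pixels), "rvec" (rotation vector, rad) and "tvec" (3), from world to camera coordinates, as OpenCV has them. Camera axes: x right, y down, z forward; pixel columns grow to the right and rows downward; lengths in m; the calibration is good to about 2 mm. A picture is of the moment at which its call begins.
- env.close_job(): hands the job in; it is judged then, once.
The state is a dict: "time_s": time; "q": joint angles; "qvel": joint speeds; "joint_efforts": joint torques, N m; "position": TCP position; "tool_rot": TCP orientation; "ft_force": force on the tool from outside, world axes, zero at the start; "wrist_torque": the same for the moment, N m; "grip_width": finger opening in m; "gripper_force": force on a finger pad.
Only numpy, scipy, OpenCV 4.12 (cv2) and the standard library are available. Lean on these libraries where they do the work, as an engineer would, in place of code of your own. Each camera call takes 0.05 s, during which the arm holds its last target. There are 200 camera calls.

## Working session

There is one attempt and no reset: what is moved stays moved. The work goes in short steps, Python scripts to look and compute and a tool call to move; the robot and the scene stay as the last step left them, time stands still between calls to the robot, and variables do not carry over. Pictures are saved under pics/ and viewed, at most 10 in all, crops included, and the job is handed in when it is done.

Besides the shell and the picture viewer there is one more tool, called after "Request:" in YAML: its name, and indented under it one key for each argument. drive_tool: Moves the arm, as the interface text tells. Its arguments: {"type":"object","properties":{"series":{"type":"array"},"newtons":{"type":"number"}},"required":["series"]}

```bash
mkdir -p pics; cat > h.py <<'E'
import numpy as np,cv2,pickle
def snap(name):
    from rig import viewer
    d=viewer.get_image(name);pickle.dump(d,open(f'pics/{name}.pkl','wb'));return d
def load(n): return pickle.load(open(f'pics/{n}.pkl','rb'))
def pts(d):
    K=np.array(d['camera_matrix']);R=cv2.Rodrigues(np.array(d['rvec'],float))[0];t=np.array(d['tvec']).ravel()
    v,u=np.mgrid[0:400,0:640];z=d['depth']
    P=np.stack([(u-K[0,2])/K[0,0]*z,(v-K[1,2])/K[1,1]*z,z],-1)
    return (P-t)@R
E
python3 - <<'E'
from h import *
a=snap('top');b=snap('side')
for n,d in(('top',a),('side',b)):
    cv2.imwrite(f'pics/{n}0.png',d['img'][...,::-1])
    print(n,d['camera_matrix'],d['rvec'],d['tvec'])
from rig import env
s=env.observe();print(s['tool_rot'],s['position'],env.pinch_z)
E
```

```text
top [[518.73665493   0.         311.8194575 ]
 [  0.         518.73665493 200.24332783]
 [  0.           0.           1.        ]] [ 2.12593697 -2.18519763  0.10014986] [0.01292807 0.59669155 1.1167626 ]
side [[375.34987459   0.         319.22614082]
 [  0.         375.34987459 196.51715552]
 [  0.           0.           1.        ]] [ 0.2780249  -2.86727467  1.1007772 ] [0.54886256 0.13463797 0.83808834]
[[-9.05684471e-01  4.23951668e-01 -7.88725626e-04]
 [ 4.23952326e-01  9.05683855e-01 -1.08653904e-03]
 [ 2.53696025e-04 -1.31844360e-03 -9.99999099e-01]] [0.23297991 0.49785736 0.19077118] 0.0187
```

View pics/top0.png

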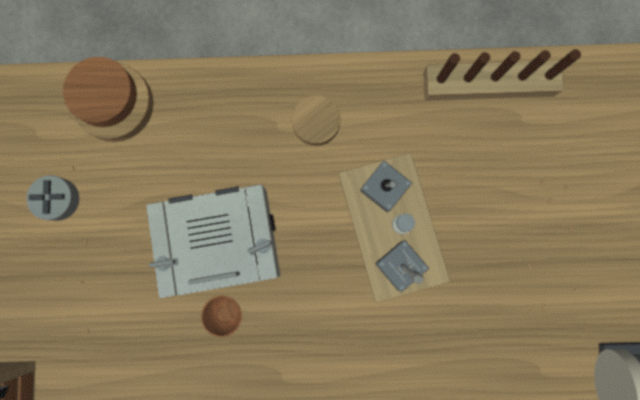

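View pics/side0.png

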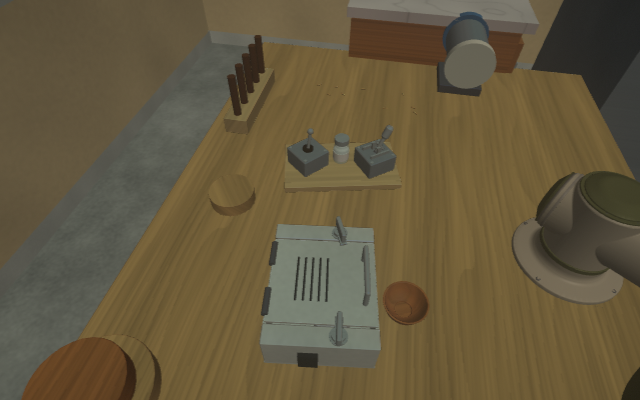

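The top view shows the drive box with its handle around (214,277) and cams at (163,263) and (261,247). The switch board is on the right, with the isolator (gate and bat) at about (403,267) and the plain lever at (387,185). Next I'll project these to world coordinates.

```bash
python3 - <<'E'
from h import *
np.set_printoptions(precision=4,suppress=True)
d=load('top');P=pts(d)
for u,v in [(163,263),(261,247),(214,277),(153,204),(264,187),(275,277),(160,296),(221,315),(403,267),(387,185),(403,223),(419,279),(412,271),(316,120)]: print((u,v),P[v,u])
print('cam',-cv2.Rodrigues(d['rvec'])[0].T@d['tvec'])
c=d['img'][150:310,335:455,::-1];c2=d['img'][175:335,140:290,::-1]
cv2.imwrite('pics/c1.png',np.hstack([cv2.resize(c,None,fx=3.6,fy=3.6,interpolation=3)]))
s=load('side');Q=pts(s)
c=s['img'][110:200,275:410,::-1]
cv2.imwrite('pics/c2.png',cv2.resize(c,None,fx=5.8,fy=5.8,interpolation=3))
for u,v in [(387,132),(310,133),(341,137),(366,275),(338,330),(340,232)]: print((u,v),Q[v,u])
E
```

```text
(163, 263) [0.4675 0.3    0.1228]
(261, 247) [0.4945 0.1007 0.1208]
(214, 277) [0.4372 0.1934 0.1372]
(153, 204) [0.5919 0.3316 0.0914]
(264, 187) [0.6342 0.1058 0.    ]
(275, 277) [0.4324 0.0763 0.0893]
(160, 296) [0.3996 0.3156 0.091 ]
(221, 315) [0.3492 0.2054 0.0066]
(403, 267) [ 0.4459 -0.1908  0.0814]
(387, 185) [ 0.6183 -0.1638  0.0894]
(403, 223) [ 0.5372 -0.1935  0.0908]
(419, 279) [ 0.4228 -0.2128  0.1358]
(412, 271) [ 0.4382 -0.2031  0.1162]
(316, 120) [ 0.7772 -0.0177  0.0382]
cam [ 0.4693 -0.0225  1.1759]
(387, 132) [ 0.4283 -0.2015  0.126 ]
(310, 133) [ 0.6155 -0.1673  0.1195]
(341, 137) [ 0.5413 -0.2007  0.0925]
(366, 275) [0.4371 0.2125 0.1337]
(338, 330) [0.4698 0.3139 0.1242]
(340, 232) [0.4964 0.1167 0.1159]
```

View pics/c1.png

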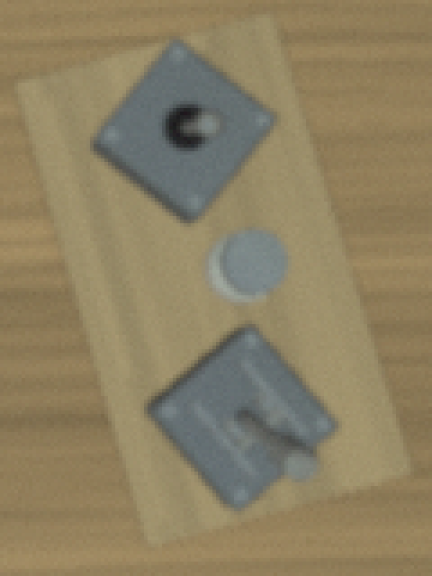

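View pics/c2.png

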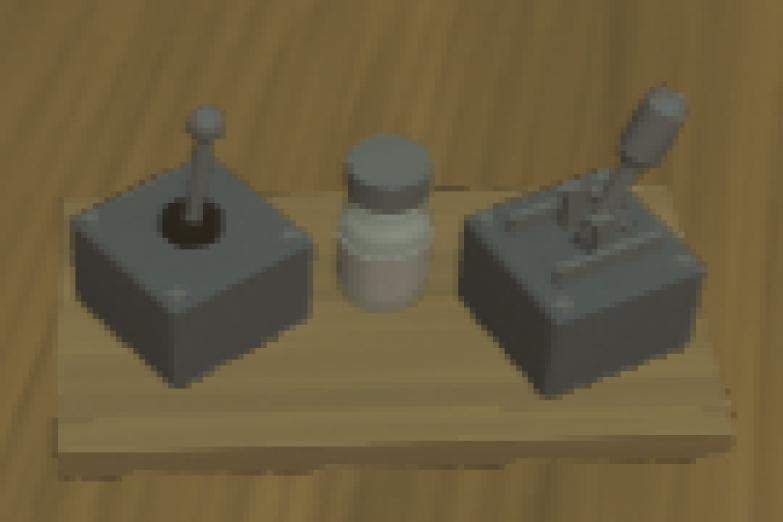

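The crops show the isolator at the lower right of the board. Its bat leans towards crop (302,465), with its neck at (243,415) and the grip's upper end at side pixel (387,132). The plain lever's ball stands nearly upright. I'll fit both boxes from the depth data.

```bash
python3 - <<'E'
from h import *
np.set_printoptions(precision=4,suppress=True)
d=load('top');P=pts(d);X,Y,Z=P[...,0],P[...,1],P[...,2]
def rect(m):
    m=m.astype(np.uint8);n,l,st,_=cv2.connectedComponentsWithStats(m);i=1+st[1:,4].argmax()
    q=P[l==i][:,:2].astype(np.float32);r=cv2.minAreaRect(q);print(r,len(q));print(cv2.boxPoints(r))
    return r
print('ctrl');rect((abs(Z-.09)<.006)&(Y>.03)&(Y<.38)&(X>.35)&(X<.65))
print('iso');rect((abs(Z-.068)<.008)&(Y<-.1)&(Y>-.27)&(X<.51)&(X>.36))
print('ext');rect((abs(Z-.068)<.008)&(Y<-.1)&(Y>-.27)&(X>.55)&(X<.7))
# hand corners iso
K=d['camera_matrix'];R=cv2.Rodrigues(d['rvec'])[0];C=-R.T@d['tvec']
def ray(u,v,z):
    r=R.T@np.linalg.inv(K)@[u,v,1];return (C+r*(z-C[2])/r[2])[:2]
c=[ray(335+a/3.6,150+b/3.6,.068) for a,b in [(250,325),(340,425),(238,508),(148,408)]];print(np.array(c),np.mean(c,0))
for n in('top','side'):
    Q=pts(load(n));m=(Q[...,2]>.1)&(Q[...,1]<-.12)&(Q[...,0]<.5)&(Q[...,0]>.36)&(Q[...,1]>-.28)
    q=Q[m];print(n,len(q));print(q[np.argsort(q[:,2])][::max(1,len(q)//14)])
    for nm,y0,y1 in(('L',.25,.36),('R',.06,.15)):
        m=(Q[...,2]>.112)&(Q[...,2]<.13)&(Q[...,0]<.56)&(Q[...,0]>.4)&(Q[...,1]<y1)&(Q[...,1]>y0);q=Q[m]
        print(nm,len(q),q.mean(0),q.min(0),q.max(0),cv2.minAreaRect(q[:,:2].astype(np.float32)))
    m=(Q[...,2]>.122)&(Q[...,2]<.15)&(Q[...,0]<.5)&(Q[...,0]>.4)&(Q[...,1]<.27)&(Q[...,1]>.13);q=Q[m];print('H',len(q),cv2.minAreaRect(q[:,:2].astype(np.float32)),q[:,2].max())
E
```

```text
ctrl
((0.5138512253761292, 0.21085652709007263), (0.20429396629333496, 0.25035908818244934), 8.302033424377441) 10288
[[0.3947 0.32  ]
 [0.4308 0.0722]
 [0.633  0.1017]
 [0.5969 0.3495]]
iso
((0.4484173059463501, -0.19178898632526398), (0.0799558013677597, 0.0803242176771164), 38.333251953125) 1156
[[ 0.3921 -0.1851]
 [ 0.442  -0.2481]
 [ 0.5047 -0.1985]
 [ 0.4549 -0.1355]]
ext
((0.6208208799362183, -0.16443097591400146), (0.07988910377025604, 0.08089132606983185), 49.19956970214844) 1300
[[ 0.5641 -0.1682]
 [ 0.6253 -0.2211]
 [ 0.6775 -0.1606]
 [ 0.6163 -0.1078]]
[[ 0.5018 -0.1985]
 [ 0.442  -0.2483]
 [ 0.3955 -0.1866]
 [ 0.4548 -0.1365]] [ 0.4485 -0.1925]
top 141
[[ 0.438  -0.1976  0.1011]
 [ 0.4343 -0.1974  0.1133]
 [ 0.4382 -0.2049  0.1175]
 [ 0.4361 -0.2122  0.1211]
 [ 0.4325 -0.2034  0.1247]
 [ 0.4343 -0.2127  0.1286]
 [ 0.4325 -0.2064  0.1303]
 [ 0.4189 -0.2034  0.1321]
 [ 0.4269 -0.2017  0.133 ]
 [ 0.4229 -0.2052  0.1344]
 [ 0.4306 -0.2134  0.135 ]
 [ 0.4228 -0.2128  0.1358]
 [ 0.4226 -0.2186  0.1366]
 [ 0.421  -0.2104  0.1381]
 [ 0.4249 -0.2121  0.1405]]
L 113 [0.4673 0.3042
[... 695 characters left out ...]
4  0.1238]
 [ 0.4186 -0.2041  0.1255]
 [ 0.419  -0.2053  0.1277]
 [ 0.4148 -0.2105  0.1305]
 [ 0.4244 -0.2022  0.1323]
 [ 0.4223 -0.2051  0.1335]
 [ 0.4253 -0.21    0.1354]
 [ 0.4228 -0.2042  0.1371]]
L 179 [0.4691 0.3074 0.1214] [0.4626 0.2806 0.1121] [0.4759 0.3301 0.1258] ((0.4691004157066345, 0.3052171766757965), (0.00894223153591156, 0.04983927682042122), 6.403886795043945)
R 114 [0.4966 0.108  0.1208] [0.4852 0.0828 0.1125] [0.5093 0.1298 0.1254] ((0.49676892161369324, 0.10571372509002686), (0.008483817800879478, 0.049419354647397995), 23.037134170532227)
H 288 ((0.4370236098766327, 0.1994224637746811), (0.010135707445442677, 0.09749846160411835), 7.894240379333496) 0.13719710346876232
```

```bash
cat >> h.py <<'E'
def rel(targets,ang=None):
    """world TCP targets -> shifts in tool axes (from measured pose); ang = wanted world angle of tool y, deg"""
    from rig import env
    s=env.observe();R=np.array(s['tool_rot']);p=np.array(s['position'])
    print('t',s['time_s'],'pos',p.round(4),'q',np.round(s['q'],1),'grip',s['grip_width'],s['gripper_force'],'F',np.round(s['ft_force'],1))
    ty=np.degrees(np.arctan2(R[1,1],R[0,1]));print('tool y ang',ty.round(2))
    if ang is not None: print('turn',((ty-ang+180)%360-180).round(2))
    for t in targets: print(np.round((np.array(t)-p)@R,4))
E
python3 -c "
from h import *
rel([(.4266,-.2092,.19)],-51.7)"
```

```text
t 0.1 pos [0.233  0.4979 0.1908] q [ 52.6  21.8  74.4  -0.   83.9 -12.3] grip 0.08506085547908931 0.0 F [ 0.6  0.1 -0.3]
tool y ang 64.92
turn 116.62
[-0.4751 -0.5583  0.0014]
```

Request:
drive_tool:
  series:
    - [[-0.475,-0.558,0],116.6,0.0854]
    - [[-0.475,-0.558,0],116.6,0.0854]
    - [[-0.475,-0.558,0],116.6,0.0854]
    - [[-0.475,-0.558,0],116.6,0.0854]
    - [[-0.475,-0.558,0],116.6,0.0854]
    - [[-0.475,-0.558,0],116.6,0.0854]
    - [[-0.475,-0.558,0],116.6,0.0854]
    - [[-0.475,-0.558,0],116.6,0.0854]
    - [[-0.475,-0.558,0],116.6,0.0854]
    - [[-0.475,-0.558,0],116.6,0.0854]
    - [[-0.475,-0.558,0],116.6,0.0854]
    - [[-0.475,-0.558,0],116.6,0.0854]
    - [[-0.475,-0.558,0],116.6,0.0854]
    - [[-0.475,-0.558,0],116.6,0.0854]
    - [[-0.475,-0.558,0],116.6,0.0854]
    - [[-0.475,-0.558,0],116.6,0.0854]
    - [[-0.475,-0.558,0],116.6,0.0854]
    - [[-0.475,-0.558,0],116.6,0.0854]
    - [[-0.475,-0.558,0],116.6,0.0854]
    - [[-0.475,-0.558,0],116.6,0.0854]
  newtons: 80

```text
time_s: 2.1
position: [0.4268, -0.2078, 0.1916]
tool_rot: [[0.784, 0.621, 0.0], [0.621, -0.784, -0.0], [0.0, 0.0, -1.0]]
ft_force: [-0.3, 0.0, -1.0]
grip_width: 0.0852
gripper_force: 0.0
```

```bash
python3 - <<'E'
from h import *
np.set_printoptions(precision=4,suppress=True)
d=snap('wrist');cv2.imwrite('pics/w1.png',d['img'][...,::-1])
P=pts(d);th=np.radians(38.3);x=np.array([np.cos(th),np.sin(th)]);y=np.array([-x[1],x[0]])
m=(P[...,2]>.108)&(P[...,2]<.15)&(np.hypot(P[...,0]-.43,P[...,1]+.207)<.04);q=P[m]
o=q[:,:2]-[.4484,-.192];a=np.c_[o@x,o@y,q[:,2]];print(len(q),a.min(0),a.max(0),a.mean(0))
v,u=np.where(m);print(u.min(),u.max(),v.min(),v.max())
m=(abs(P[...,2]-.068)<.006)&(np.hypot(P[...,0]-.448,P[...,1]+.192)<.06);print(cv2.minAreaRect(P[m][:,:2].astype(np.float32)))
m=(P[...,2]>.078)&(P[...,2]<.095)&(np.hypot(P[...,0]-.448,P[...,1]+.192)<.045);q=P[m]
o=q[:,:2]-[.4484,-.192];a=np.c_[o@x,o@y,q[:,2]];print('gate',len(q),a.min(0),a.max(0),a.mean(0))
rel([(.4266,-.2092,.19),(.4266,-.2092,.103)],-51.7)
E
```

```text
852 [-0.0414 -0.0103  0.1082] [-0.0136  0.0102  0.1389] [-0.026   0.0001  0.1285]
313 338 180 219
((0.4478345811367035, -0.19246965646743774), (0.07842157036066055, 0.080043725669384), 38.40139389038086)
gate 488 [-0.0138 -0.019   0.078 ] [0.0223 0.0191 0.095 ] [-0.0051 -0.      0.0877]
t 2.15 pos [ 0.4268 -0.208   0.1915] q [-40.3  14.2  85.7  -0.   80.1  11.3] grip 0.08520109502482857 0.0 F [ 0.8 -0.5 -0.4]
tool y ang -51.63
turn 0.07
[-0.0009  0.0008  0.0015]
[-0.0009  0.0008  0.0885]
```

View pics/w1.png

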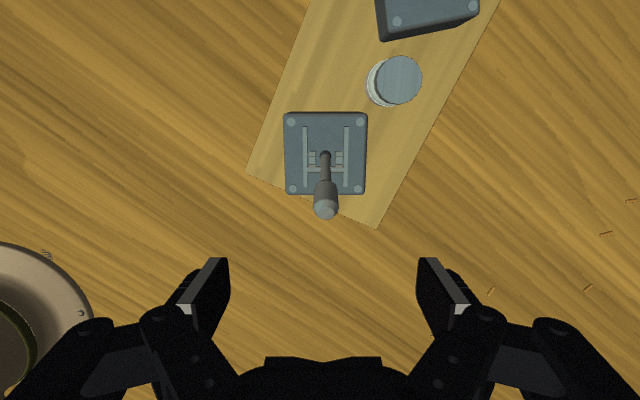

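The wrist view shows the bat grip at (326,200), centred on the gate and matching the fitted pose. Next I descend and grasp.

Request:
drive_tool:
  series:
    - [[-0.001,0.001,0.04],0,0.0854]
    - [[-0.001,0.001,0.075],0,0.0854]
    - [[-0.001,0.001,0.091],0,0.0854]
    - [[-0.001,0.001,0.091],0,0.0854]
    - [[-0.001,0.001,0.091],0,0.0]
    - [[-0.001,0.001,0.091],0,0.0]
    - [[-0.001,0.001,0.091],0,0.0]
    - [[-0.001,0.001,0.091],0,0.0]
    - [[-0.001,0.001,0.091],0,0.0]
    - [[-0.001,0.001,0.091],0,0.0]
    - [[-0.001,0.001,0.091],0,0.0]
    - [[-0.001,0.001,0.091],0,0.0]
    - [[-0.001,0.001,0.091],0,0.0]
  newtons: 80

```text
time_s: 3.45
position: [0.4266, -0.21, 0.1003]
tool_rot: [[0.785, 0.62, -0.0], [0.62, -0.785, 0.0], [-0.0, -0.0, -1.0]]
ft_force: [0.9, 0.3, -0.2]
grip_width: 0.0002
gripper_force: 0.0
```

```bash
python3 - <<'E'
from h import *
a=snap('wrist');b=snap('side')
cv2.imwrite('pics/w2.png',np.hstack([cv2.resize(a['img'][100:400,150:490],(450,397)),cv2.resize(b['img'][60:220,270:430],(350,397)) if 1 else 0])[...,::-1])
rel([])
E
```

```text
t 3.55 pos [ 0.4266 -0.21    0.1003] q [-40.5  19.9  94.2   0.   65.9  11.2] grip 3.6095548436415015e-05 0.0 F [-0.2  0.1 -0.4]
tool y ang -51.68
```

View pics/w2.png

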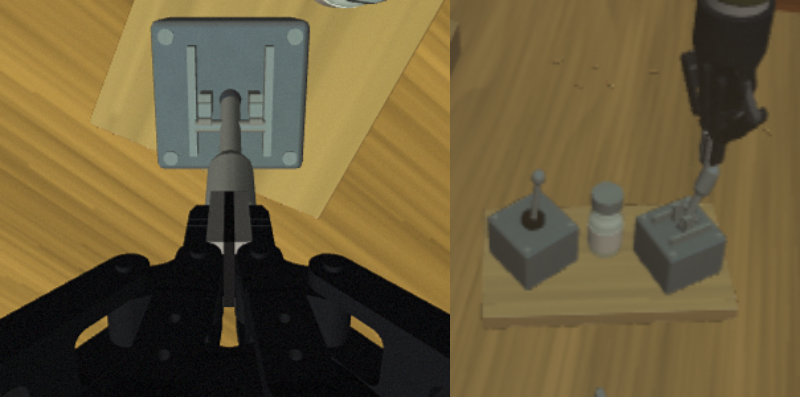

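The side crop shows the closed fingers behind or above the grip, not around it. I'll locate the finger ends with the fixed side and top cameras.

```bash
python3 - <<'E'
from h import *
np.set_printoptions(precision=4,suppress=True)
th=np.radians(38.3);x=np.array([np.cos(th),np.sin(th)]);y=np.array([-x[1],x[0]])
for n,d in (('side',load('side')),('wrist',load('wrist'))):
    P=pts(d);m=(P[...,2]>.092)&(np.hypot(P[...,0]-.43,P[...,1]+.207)<.07)
    o=P[...,:2]-[.4484,-.192]
    a=np.concatenate([o@x[:,None],o@y[:,None],P[...,2:]],-1)
    g=d['img'].max(-1)
    for nm,mm in(('dark',m&(g<60)),('light',m&(g>=60))):
        q=a[mm];print(n,nm,len(q))
        for z0 in np.arange(.09,.2,.01):
            r=q[(q[:,2]>=z0)&(q[:,2]<z0+.01)]
            if len(r)>3: print(z0.round(2),len(r),'x',np.percentile(r[:,0],[3,50,97]),'y',np.percentile(r[:,1],[3,97]))
print('tcp iso',(np.array([.4266,-.21])-[.4484,-.192])@x)
E
```

```text
side dark 2794
0.14 7 x [-0.0304 -0.0215 -0.0174] y [-0.0058  0.0115]
0.15 25 x [-0.0315 -0.0211 -0.0166] y [-0.0066  0.0129]
0.16 26 x [-0.0306 -0.022  -0.0158] y [-0.0099  0.0137]
0.17 15 x [-0.0303 -0.0211 -0.0159] y [-0.0051  0.0132]
0.18 46 x [-0.0346 -0.0167 -0.0139] y [-0.0251  0.0305]
0.19 93 x [-0.0363 -0.0166 -0.0148] y [-0.0336  0.0353]
0.2 97 x [-0.0406 -0.0165 -0.0107] y [-0.041   0.0444]
side light 1250
0.09 14 x [-0.0182 -0.0111 -0.0004] y [-0.0104  0.0042]
0.1 16 x [-0.025  -0.016  -0.0123] y [-0.0027  0.0071]
0.11 34 x [-0.03   -0.0181 -0.0137] y [-0.0075  0.0084]
0.12 32 x [-0.0339 -0.0222 -0.0172] y [-0.0059  0.0099]
0.13 27 x [-0.0388 -0.0274 -0.0211] y [-0.0037  0.0081]
0.14 16 x [-0.0341 -0.0198 -0.0165] y [-0.014   0.0101]
0.15 15 x [-0.0348 -0.0184 -0.0168] y [-0.0101  0.013 ]
0.16 17 x [-0.0336 -0.0197 -0.0162] y [-0.0141  0.0137]
0.17 11 x [-0.0207 -0.0175 -0.0158] y [-0.0122  0.0057]
0.18 6 x [-0.0379 -0.0168 -0.016 ] y [-0.0319  0.0302]
wrist dark 40136
0.09 30 x [-0.0162 -0.0138 -0.0116] y [-0.0046 -0.0032]
0.1 23 x [-0.0168 -0.0149 -0.0143] y [-0.0044  0
[... 597 characters left out ...]
37 x [-0.0153 -0.0122 -0.0087] y [-0.0032  0.0046]
0.1 79 x [-0.0191 -0.015  -0.0134] y [-0.0069  0.0076]
0.11 346 x [-0.0245 -0.017  -0.0144] y [-0.0072  0.0094]
0.12 462 x [-0.0278 -0.021  -0.0179] y [-0.0067  0.0095]
0.13 50 x [-0.0282 -0.0226 -0.0214] y [-0.0082  0.0092]
0.14 108 x [-0.0214 -0.0174 -0.0169] y [-0.0057  0.0114]
0.15 195 x [-0.0213 -0.0174 -0.0167] y [-0.0057  0.0141]
0.16 223 x [-0.0211 -0.0174 -0.0168] y [-0.0057  0.0093]
0.17 256 x [-0.021  -0.0174 -0.0165] y [-0.0056  0.0065]
0.18 74 x [-0.0395 -0.0166 -0.0159] y [-0.0271  0.0329]
0.19 44 x [-0.038  -0.017  -0.0161] y [-0.0382  0.0426]
0.2 56 x [-0.0235 -0.017  -0.0153] y [-0.0475  0.0488]
tcp iso -0.028264147449933753
```

Both cameras put the finger ends at z≈0.14 while the reported TCP is at 0.100. I'll measure that offset properly before relying on it.

```bash
python3 - <<'E'
from h import *
np.set_printoptions(precision=4,suppress=True)
th=np.radians(38.3);x=np.array([np.cos(th),np.sin(th)]);y=np.array([-x[1],x[0]])
for n in('wrist','side'):
    d=load(n);P=pts(d);o=P[...,:2]-[.4484,-.192];X=o@x;Y=o@y;Z=P[...,2]
    for lo,hi in((-.014,-.003),(-.003,.003),(.003,.014)):
        m=(X>-.0235)&(X<-.0155)&(Y>lo)&(Y<hi)&(Z>.133)&(Z<.19)
        print(n,lo,m.sum(),np.percentile(Z[m],[0,1,2,5,10,25]) if m.sum() else '')
from rig import env
print([k for k in dir(env) if not k.startswith('_')],env.pinch_z)
E
```

```text
wrist -0.014 1110 [0.1423 0.1448 0.1466 0.1484 0.1512 0.1582]
wrist -0.003 897 [0.1419 0.1431 0.1442 0.1466 0.1502 0.16  ]
wrist 0.003 1251 [0.1419 0.1441 0.146  0.1478 0.1507 0.1581]
side -0.014 29 [0.1442 0.1446 0.1451 0.1463 0.1478 0.155 ]
side -0.003 25 [0.1333 0.1357 0.1382 0.1434 0.1449 0.1508]
side 0.003 64 [0.1403 0.1412 0.1424 0.1455 0.1483 0.1547]
['MotionError', 'close_job', 'observe', 'pinch_z'] 0.0187
```

The finger ends are really 42 mm above the reported TCP height. I'll open, descend part-way and check whether that offset stays constant.

Request:
drive_tool:
  series:
    - [[0,0,-0.01],0,0.06]
    - [[0,0,-0.01],0,0.06]
    - [[0,0,-0.01],0,0.06]
    - [[0,0,-0.01],0,0.06]
    - [[0,0,-0.01],0,0.06]
    - [[0,0,0.02],0,0.06]
    - [[0,0,0.02],0,0.06]
    - [[0,0,0.02],0,0.06]

```text
time_s: 4.35
position: [0.4265, -0.2099, 0.0805]
tool_rot: [[0.785, 0.62, -0.001], [0.62, -0.785, 0.001], [-0.0, -0.001, -1.0]]
ft_force: [0.5, 0.1, 1.0]
grip_width: 0.0599
gripper_force: 0.0
```

```bash
cat >> h.py <<'E'
def tips(c,names=('wrist','side'),rad=.07,dark=60):
    """lowest dark (finger) points near reported tcp, tool axes, world z"""
    from rig import env
    s=env.observe();R=np.array(s['tool_rot']);p=np.array(s['position'])
    for n in names:
        d=snap(n);P=pts(d);o=(P-p)@R;m=(d['img'].max(-1)<dark)&(abs(o[...,0])<.02)&(abs(o[...,1])<rad)&(P[...,2]>c)&(P[...,2]<c+.15)&(d['depth']>0)
        for sg in(-1,1):
            k=m&(o[...,1]*sg>0);q=np.c_[o[k],P[k][:,2]];q=q[np.argsort(q[:,3])]
            print(n,sg,len(q),'z',np.percentile(q[:,3],[.5,1,2,5]).round(4) if len(q) else '','tool xy of lowest',np.median(q[:40,:2],0).round(4) if len(q) else '')
E
python3 - <<'E'
from h import *
rel([]);tips(.1)
E
```

```text
t 4.35 pos [ 0.4265 -0.2099  0.0805] q [-40.5  21.4  95.8   0.   62.8  11.2] grip 0.05987969240158721 0.0 F [0.5 0.1 1. ]
tool y ang -51.69
wrist -1 19744 z [0.1297 0.1329 0.1376 0.1497] tool xy of lowest [ 0.0078 -0.0312]
wrist 1 19597 z [0.119  0.1268 0.1324 0.1456] tool xy of lowest [0.0129 0.0029]
side -1 639 z [0.1368 0.1379 0.1412 0.1517] tool xy of lowest [ 0.0054 -0.0414]
side 1 407 z [0.1276 0.129  0.1319 0.1376] tool xy of lowest [0.0028 0.0307]
```

The offset holds (a 60 mm opening retracts the pads by a few mm). I'll descend another 21 mm and close.

Request:
drive_tool:
  series:
    - [[0,0,0.021],0,0.06]
    - [[0,0,0.021],0,0.06]
    - [[0,0,0.021],0,0.0]
    - [[0,0,0.021],0,0.0]
    - [[0,0,0.021],0,0.0]
    - [[0,0,0.021],0,0.0]
    - [[0,0,0.021],0,0.0]
    - [[0,0,0.021],0,0.0]
  newtons: 80

```text
time_s: 5.25
position: [0.4271, -0.2106, 0.0603]
tool_rot: [[0.785, 0.62, 0.001], [0.62, -0.785, -0.002], [0.0, 0.002, -1.0]]
ft_force: [-1.0, -0.7, 6.2]
grip_width: 0.0185
gripper_force: 78.1
```

```bash
python3 - <<'E'
from h import *
rel([])
for f,r in [(-.45,.067),(-.45,.070),(-.45,.0745),(-.45,.075),(-.35,.075),(-.25,.075),(-.15,.075),(-.05,.075),(.05,.075),(.15,.075),(.25,.075),(.35,.075),(.45,.075),(.46,.071),(.46,.067),(.46,.064)]:
    print(f,r,np.round([r*np.sin(f)+.064*np.sin(.45), -(r*np.cos(f)-.064*np.cos(.45))],4))
E
```

```text
t 5.25 pos [ 0.4271 -0.2106  0.0603] q [-40.5  23.1  97.3  -0.   59.5  11.2] grip 0.018487444946410803 78.052204884807 F [-1.  -0.7  6.2]
tool y ang -51.68
-0.45 0.067 [-0.0013 -0.0027]
-0.45 0.07 [-0.0026 -0.0054]
-0.45 0.0745 [-0.0046 -0.0095]
-0.45 0.075 [-0.0048 -0.0099]
-0.35 0.075 [ 0.0021 -0.0128]
-0.25 0.075 [ 0.0093 -0.015 ]
-0.15 0.075 [ 0.0166 -0.0165]
-0.05 0.075 [ 0.0241 -0.0173]
0.05 0.075 [ 0.0316 -0.0173]
0.15 0.075 [ 0.039  -0.0165]
0.25 0.075 [ 0.0464 -0.015 ]
0.35 0.075 [ 0.0536 -0.0128]
0.45 0.075 [ 0.0605 -0.0099]
0.46 0.071 [ 0.0594 -0.006 ]
0.46 0.067 [ 0.0576 -0.0024]
0.46 0.064 [0.0563 0.0003]
```

Request:
drive_tool:
  series:
    - [[-0.0013,0,-0.0027],0,0.0]
    - [[-0.0026,0,-0.0054],0,0.0]
    - [[-0.0046,0,-0.0095],0,0.0]
    - [[-0.0046,0,-0.0095],0,0.0]
    - [[-0.0046,0,-0.0095],0,0.0]
  newtons: 90

```text
time_s: 5.75
position: [0.4237, -0.2127, 0.0686]
tool_rot: [[0.785, 0.62, 0.002], [0.62, -0.785, 0.001], [0.002, 0.001, -1.0]]
ft_force: [7.2, 1.2, -9.1]
grip_width: 0.0183
gripper_force: 88.1
```

```bash
python3 -c "
from h import *
rel([])"
```

```text
t 5.75 pos [ 0.4237 -0.2127  0.0686] q [-41.1  22.2  97.    0.1  60.7  10.6] grip 0.01827615410811663 88.0707647719862 F [ 7.2  1.2 -9.1]
tool y ang -51.71
```

Request:
drive_tool:
  series:
    - [[0.003,0,-0.0025],0,0.0]
    - [[0.0067,0,-0.0043],0,0.0]
    - [[0.0139,0,-0.0065],0,0.0]
    - [[0.0212,0,-0.008],0,0.0]
    - [[0.0287,0,-0.0088],0,0.0]
    - [[0.0362,0,-0.0088],0,0.0]
    - [[0.0436,0,-0.008],0,0.0]
    - [[0.051,0,-0.0065],0,0.0]
    - [[0.0582,0,-0.0043],0,0.0]
    - [[0.0655,0,-0.001],0,0.0]
    - [[0.0655,0,-0.001],0,0.0]

```text
time_s: 6.85
position: [0.4732, -0.1732, 0.0692]
tool_rot: [[0.784, 0.621, -0.004], [0.621, -0.784, -0.002], [-0.004, -0.001, -1.0]]
ft_force: [-4.2, -8.7, -5.9]
grip_width: 0.0181
gripper_force: 88.6
```

```bash
python3 -c "
from h import *
rel([])"
```

```text
t 6.85 pos [ 0.4732 -0.1732  0.0692] q [-33.4  24.8  92.2  -0.3  63.1  18.3] grip 0.018110930657215182 88.59642761293799 F [-4.2 -8.7 -5.9]
tool y ang -51.62
```

Request:
drive_tool:
  series:
    - [[-0.0015,0,0.004],0,0.0]
    - [[-0.003,0,0.008],0,0.0]
    - [[-0.004,0,0.0105],0,0.0]
    - [[-0.004,0,0.0105],0,0.0]
    - [[-0.004,0,0.0105],0,0.05]
    - [[-0.004,0,0.0105],0,0.05]
    - [[-0.004,0,0.0105],0,0.05]
    - [[-0.004,0,0.0105],0,0.05]
    - [[-0.004,0,-0.03],0,0.05]
    - [[-0.004,0,-0.075],0,0.05]
    - [[-0.004,0,-0.12],0,0.05]
    - [[-0.004,0,-0.12],0,0.05]

```text
time_s: 8.05
position: [0.4733, -0.1761, 0.1952]
tool_rot: [[0.784, 0.62, 0.009], [0.62, -0.784, -0.006], [0.003, 0.01, -1.0]]
ft_force: [1.3, 0.5, -0.9]
grip_width: 0.0499
gripper_force: 0.0
```

```bash
python3 - <<'E'
from h import *
np.set_printoptions(precision=4,suppress=True)
rel([])
th=np.radians(38.3);x=np.array([np.cos(th),np.sin(th)]);y=np.array([-x[1],x[0]])
for n in('wrist','side'):
    P=pts(snap(n));o=P[...,:2]-[.4484,-.192];a=np.stack([o@x,o@y,P[...,2]],-1)
    m=(a[...,2]>.108)&(a[...,2]<.15)&(np.hypot(a[...,0],a[...,1])<.055);q=a[m]
    if len(q): print(n,len(q),np.percentile(q,[1,50,99],axis=0))
E
```

```text
t 8.05 pos [ 0.4733 -0.1761  0.1952] q [-33.9  16.8  81.3  -0.   81.3  17.8] grip 0.049882283678660405 0.0 F [ 1.3  0.5 -0.9]
tool y ang -51.68
wrist 510 [[ 0.0176 -0.0092  0.1287]
 [ 0.028  -0.0003  0.1364]
 [ 0.0358  0.0093  0.1402]]
side 92 [[ 0.0152 -0.0059  0.1084]
 [ 0.0275  0.0046  0.1296]
 [ 0.0364  0.0093  0.1398]]
```

The bat is now leaning to the far side and home, with its top at 0.140, mirrored from the start. Next is the right cam.

```bash
python3 -c "
from h import *
rel([(.498,.101,.13)],23.4)"
```

```text
t 8.15 pos [ 0.4713 -0.1748  0.19  ] q [-33.9  17.1  81.8  -0.   81.1  17.8] grip 0.0500308938352603 0.0 F [-0.2  0.2 -0.7]
tool y ang -51.68
turn -75.08
[ 0.1919 -0.1999  0.0599]
```

Request:
drive_tool:
  series:
    - [[0.192,-0.2,0.0],-75,0.05]
    - [[0.192,-0.2,0.0],-75,0.05]
    - [[0.192,-0.2,0.0],-75,0.05]
    - [[0.192,-0.2,0.0],-75,0.05]
    - [[0.192,-0.2,0.06],-75,0.05]
    - [[0.192,-0.2,0.06],-75,0.05]
    - [[0.192,-0.2,0.06],-75,0.05]
    - [[0.192,-0.2,0.06],-75,0.05]
    - [[0.192,-0.2,0.06],-75,0.05]
    - [[0.192,-0.2,0.06],-75,0.05]
    - [[0.192,-0.2,0.06],-75,0.05]
    - [[0.192,-0.2,0.06],-75,0.05]
  newtons: 40

```text
time_s: 9.35
position: [0.4976, 0.1011, 0.1292]
tool_rot: [[-0.394, 0.919, -0.001], [0.919, 0.394, 0.0], [0.001, -0.001, -1.0]]
ft_force: [0.5, -0.8, 0.2]
grip_width: 0.0496
gripper_force: 0.0
```

```bash
cat >> h.py <<'E'
def wing(c,names=('wrist','top'),zr=(.116,.13)):
    from rig import env
    for n in names:
        d=snap(n);P=pts(d);m=(P[...,2]>zr[0])&(P[...,2]<zr[1])&(np.hypot(P[...,0]-c[0],P[...,1]-c[1])<.045)&(d['img'].max(-1)>60)
        nn,l,st,_=cv2.connectedComponentsWithStats(m.astype(np.uint8))
        if nn<2: print(n,'none');continue
        q=P[l==1+st[1:,4].argmax()];print(n,len(q),cv2.minAreaRect(q[:,:2].astype(np.float32)),q[:,2].max())
E
python3 -c "
from h import *
wing((.496,.106))
rel([(.498,.101,.13),(.498,.101,.061)],23.4)"
```

```text
wrist 1026 ((0.494556188583374, 0.10605935007333755), (0.00885753147304058, 0.049044929444789886), 22.86408805847168) 0.12411090894987392
top none
t 9.45 pos [0.4978 0.1011 0.1296] q [ -1.9  20.9  86.8  -0.   72.3 -25.1] grip 0.0501852340083381 0.0 F [-0.7  1.  -0.1]
tool y ang 23.23
turn -0.17
[-0.0002  0.0002 -0.0004]
[-0.0002  0.0002  0.0686]
```

Request:
drive_tool:
  series:
    - [[0,0,0.04],0,0.05]
    - [[0,0,0.068],0,0.05]
    - [[0,0,0.068],0,0.05]
    - [[0,0,0.068],0,0.0]
    - [[0,0,0.068],0,0.0]
    - [[0,0,0.068],0,0.0]
    - [[0,0,0.068],0,0.0]
    - [[0,0,0.068],0,0.0]
    - [[0,0,0.068],0,0.0]
  newtons: 40

```text
time_s: 10.35
position: [0.4976, 0.1007, 0.0634]
tool_rot: [[-0.396, 0.918, 0.0], [0.918, 0.396, -0.001], [-0.001, -0.0, -1.0]]
ft_force: [-6.1, -3.0, 8.2]
grip_width: 0.0083
gripper_force: 40.0
```

Request:
drive_tool:
  series:
    - [[0,0,0],-8,0.0]
    - [[0,0,0],-16,0.0]
    - [[0,0,0],-24,0.0]
    - [[0,0,0],-32,0.0]
    - [[0,0,0],-40,0.0]
    - [[0,0,0],-48,0.0]
    - [[0,0,0],-56,0.0]
    - [[0,0,0],-64,0.0]
    - [[0,0,0],-70,0.0]
    - [[0,0,0],-75.5,0.0]
    - [[0,0,0],-75.5,0.0]
    - [[0,0,0],-75.5,0.0]

```text
time_s: 11.55
position: [0.497, 0.0999, 0.0634]
tool_rot: [[-0.988, -0.153, -0.001], [-0.153, 0.988, -0.003], [0.002, -0.002, -1.0]]
ft_force: [-7.7, -8.8, 10.8]
grip_width: 0.008
gripper_force: 40.3
```

```bash
python3 -c "
from h import *
rel([])"
```

```text
t 11.55 pos [0.497  0.0999 0.0634] q [  -1.9   25.5   92.2   -0.2   62.4 -100.7] grip 0.00804977833397616 40.33975660800934 F [-7.7 -8.8 10.8]
tool y ang 98.8
```

Now release, rise and check the right wing.

Request:
drive_tool:
  series:
    - [[0,0,0],-75.5,0.05]
    - [[0,0,0],-75.5,0.05]
    - [[0,0,0],-75.5,0.05]
    - [[0,0,0],-75.5,0.05]
    - [[0,0,-0.04],-75.5,0.05]
    - [[0,0,-0.07],-75.5,0.05]
    - [[0,0,-0.07],-75.5,0.05]

```text
time_s: 12.25
position: [0.5002, 0.1012, 0.1367]
tool_rot: [[-0.353, -0.936, 0.009], [-0.936, 0.353, -0.0], [-0.003, -0.009, -1.0]]
ft_force: [0.4, -1.2, -0.5]
grip_width: 0.0501
gripper_force: 0.0
```

```bash
python3 -c "
from h import *
wing((.496,.106),('wrist','side'))
rel([(.4673,.310,.13)],6.9)"
```

```text
wrist 936 ((0.4916332960128784, 0.0998094454407692), (0.049289822578430176, 0.009042845107614994), 8.68061351776123) 0.12379333480328632
side 123 ((0.49329665303230286, 0.09956960380077362), (0.04769967123866081, 0.010606292635202408), 7.6983442306518555) 0.12532890095278237
t 12.35 pos [0.4985 0.1012 0.1334] q [  -1.9   20.6   86.5    0.    72.7 -160.9] grip 0.05011281931461223 0.0 F [-0.7  0.2  0.2]
tool y ang 159.05
turn 152.15
[-0.1838  0.1037  0.0033]
```

The right wing lies along the box's x axis, fully unlocked. I repeated the turn by mistake while releasing, but it did no harm. Now to the left cam.

Request:
drive_tool:
  series:
    - [[-0.184,0.104,0.0],152,0.05]
    - [[-0.184,0.104,0.0],152,0.05]
    - [[-0.184,0.104,0.0],152,0.05]
    - [[-0.184,0.104,0.0],152,0.05]
    - [[-0.184,0.104,0.0],152,0.05]
    - [[-0.184,0.104,0.0],152,0.05]
    - [[-0.184,0.104,0.0],152,0.05]
    - [[-0.184,0.104,0.0],152,0.05]
    - [[-0.184,0.104,0.0],152,0.05]
    - [[-0.184,0.104,0.0],152,0.05]
    - [[-0.184,0.104,0.0],152,0.05]
    - [[-0.184,0.104,0.0],152,0.05]
    - [[-0.184,0.104,0.0],152,0.05]
    - [[-0.184,0.104,0.0],152,0.05]
    - [[-0.184,0.104,0.0],152,0.05]
    - [[-0.184,0.104,0.0],152,0.05]
    - [[-0.184,0.104,0.0],152,0.05]
    - [[-0.184,0.104,0.0],152,0.05]
    - [[-0.184,0.104,0.0],152,0.05]
    - [[-0.184,0.104,0.0],152,0.05]

```text
time_s: 14.35
position: [0.4667, 0.3102, 0.1317]
tool_rot: [[-0.122, 0.993, -0.0], [0.993, 0.122, -0.0], [-0.0, -0.0, -1.0]]
ft_force: [0.1, 1.0, -0.5]
grip_width: 0.0499
gripper_force: 0.0
```

```bash
python3 -c "
from h import *
wing((.468,.305),('wrist','side'))
rel([(.4673,.310,.13),(.4673,.310,.062)],6.9)"
```

```text
wrist 948 ((0.46684983372688293, 0.3063882291316986), (0.008954409509897232, 0.049207739531993866), 7.446572303771973) 0.12375168300145195
side 169 ((0.46913254261016846, 0.3048569858074188), (0.008828225545585155, 0.049610480666160583), 6.479048252105713) 0.12467413458864741
t 14.45 pos [0.4668 0.3102 0.1317] q [21.5 25.7 78.3  0.  76.  14.4] grip 0.05011982711987666 0.0 F [-0.2 -0.1  0.6]
tool y ang 7.06
turn 0.16
[-0.0003  0.0005  0.0017]
[-0.0003  0.0005  0.0697]
```

Request:
drive_tool:
  series:
    - [[0,0.001,0.04],0,0.05]
    - [[0,0.001,0.069],0,0.05]
    - [[0,0.001,0.069],0,0.05]
    - [[0,0.001,0.069],0,0.0]
    - [[0,0.001,0.069],0,0.0]
    - [[0,0.001,0.069],0,0.0]
    - [[0,0.001,0.069],0,0.0]
    - [[0,0.001,0.069],0,0.0]
    - [[0,0.001,0.069],0,0.0]
  newtons: 40

```text
time_s: 15.35
position: [0.4672, 0.3106, 0.0646]
tool_rot: [[-0.122, 0.993, 0.0], [0.993, 0.122, 0.0], [0.0, 0.0, -1.0]]
ft_force: [-6.7, -1.0, 8.4]
grip_width: 0.0077
gripper_force: 40.0
```

Request:
drive_tool:
  series:
    - [[0,0,0],8,0.0]
    - [[0,0,0],16,0.0]
    - [[0,0,0],24,0.0]
    - [[0,0,0],32,0.0]
    - [[0,0,0],40,0.0]
    - [[0,0,0],48,0.0]
    - [[0,0,0],56,0.0]
    - [[0,0,0],64,0.0]
    - [[0,0,0],72,0.0]
    - [[0,0,0],80,0.0]
    - [[0,0,0],86,0.0]
    - [[0,0,0],89,0.0]
    - [[0,0,0],89,0.0]
    - [[0,0,0],89,0.0]

```text
time_s: 16.75
position: [0.4681, 0.3098, 0.0646]
tool_rot: [[0.99, 0.139, 0.002], [0.139, -0.99, -0.001], [0.001, 0.001, -1.0]]
ft_force: [-2.5, -4.7, 7.2]
grip_width: 0.0082
gripper_force: 40.0
```

Request:
drive_tool:
  series:
    - [[0,0,0],0,0.05]
    - [[0,0,0],0,0.05]
    - [[0,0,0],0,0.05]
    - [[0,0,0],0,0.05]
    - [[0,0,-0.04],0,0.05]
    - [[0,0,-0.075],0,0.05]
    - [[0,0,-0.075],0,0.05]

```text
time_s: 17.45
position: [0.4699, 0.3114, 0.1424]
tool_rot: [[0.99, 0.139, 0.008], [0.139, -0.99, 0.003], [0.009, -0.002, -1.0]]
ft_force: [0.3, 0.4, 0.0]
grip_width: 0.0499
gripper_force: 0.0
```

```bash
python3 -c "
from h import *
wing((.468,.305),('wrist','side'))
wing((.496,.106),('side',))
rel([(.436,.1995,.14)],98.3)"
```

```text
wrist 855 ((0.4619159996509552, 0.31003454327583313), (0.04842161014676094, 0.008854178711771965), 7.760065078735352) 0.1235322374512509
side 34 ((0.4836652874946594, 0.3124872148036957), (0.007969175465404987, 0.008387859910726547), 9.080229759216309) 0.12508647246077648
side none
t 17.6 pos [0.4674 0.3103 0.1371] q [ 21.5  25.5  77.7   0.   76.9 103.5] grip 0.049765861013738484 0.0 F [ 0.4 -0.3  0. ]
tool y ang -82.02
turn 179.68
[-0.0465  0.1053 -0.0028]
```

Both cams are unlocked (wings at 7.8–8.7°, box yaw 8.3°). Next is the handle.

Request:
drive_tool:
  series:
    - [[-0.0465,0.105,0],-90.3,0.05]
    - [[-0.0465,0.105,0],-90.3,0.05]
    - [[-0.0465,0.105,0],-90.3,0.05]
    - [[-0.0465,0.105,0],-90.3,0.05]
    - [[-0.0465,0.105,0],-90.3,0.05]
    - [[-0.0465,0.105,0],-90.3,0.05]
    - [[-0.0465,0.105,0],-90.3,0.05]
    - [[-0.0465,0.105,0],-90.3,0.05]
    - [[-0.0465,0.105,0],-90.3,0.05]
    - [[-0.0465,0.105,0],-90.3,0.05]
    - [[-0.0465,0.105,0],-90.3,0.05]
    - [[-0.0465,0.105,0],-90.3,0.05]
    - [[-0.0465,0.105,0],-90.3,0.05]

```text
time_s: 18.9
position: [0.436, 0.1999, 0.137]
tool_rot: [[-0.141, 0.99, -0.002], [0.99, 0.141, -0.0], [-0.0, -0.002, -1.0]]
ft_force: [0.5, -0.2, 0.2]
grip_width: 0.0501
gripper_force: 0.0
```

```bash
python3 -c "
from h import *
wing((.436,.1995),('wrist',),(.122,.145))
wing((.494,.1),('top',),(.116,.13))
wing((.462,.31),('top',),(.116,.13))
rel([(.436,.1995,.14),(.436,.1995,.069)],8.3)"
```

```text
wrist 2057 ((0.4348123371601105, 0.19934672117233276), (0.009971562772989273, 0.08992055803537369), 7.736691474914551) 0.1360729913584852
top 111 ((0.49244141578674316, 0.10076995939016342), (0.0498170405626297, 0.009275340475142002), 8.370439529418945) 0.12671746705464104
top 14 ((0.48361173272132874, 0.3135119080543518), (0.005433631595224142, 0.008889486081898212), 14.795858383178711) 0.12724647661889132
t 19.05 pos [0.4362 0.1999 0.1375] q [10.4 17.8 90.3  0.  72.   2.3] grip 0.049928525247253025 0.0 F [ 0.1 -1.2  0.1]
tool y ang 8.19
turn -0.11
[-0.0004 -0.0003 -0.0025]
[-0.0004 -0.0002  0.0685]
```

Request:
drive_tool:
  series:
    - [[0,-0.001,0.04],0,0.05]
    - [[0,-0.001,0.07],0,0.05]
    - [[0,-0.001,0.07],0,0.05]
    - [[0,-0.001,0.07],0,0.0]
    - [[0,-0.001,0.07],0,0.0]
    - [[0,-0.001,0.07],0,0.0]
    - [[0,-0.001,0.07],0,0.0]
    - [[0,-0.001,0.07],0,0.0]
    - [[0,-0.001,0.07],0,0.0]
  newtons: 40

```text
time_s: 19.95
position: [0.4358, 0.1999, 0.0692]
tool_rot: [[-0.144, 0.99, 0.002], [0.99, 0.144, 0.0], [0.0, 0.002, -1.0]]
ft_force: [-3.0, -0.3, 6.0]
grip_width: 0.0086
gripper_force: 39.0
```

```bash
python3 - <<'E'
from h import *
rel([])
a0=np.arctan2(43,175);r=np.hypot(.175,.043)
for t in np.arange(.1,1.71,.1):
    print(round(t,2),np.round([.175-r*np.cos(a0+t),-(r*np.sin(a0+t)-.043)],3))
E
```

```text
t 19.95 pos [0.4358 0.1999 0.0692] q [10.5 22.6 96.2 -0.  61.1  2.2] grip 0.008583745679752359 38.979259729385376 F [-3.  -0.3  6. ]
tool y ang 8.28
0.1 [ 0.005 -0.017]
0.2 [ 0.012 -0.034]
0.3 [ 0.021 -0.05 ]
0.4 [ 0.031 -0.065]
0.5 [ 0.042 -0.079]
0.6 [ 0.055 -0.091]
0.7 [ 0.069 -0.103]
0.8 [ 0.084 -0.112]
0.9 [ 0.1   -0.121]
1.0 [ 0.117 -0.127]
1.1 [ 0.134 -0.132]
1.2 [ 0.152 -0.136]
1.3 [ 0.17  -0.137]
1.4 [ 0.188 -0.137]
1.5 [ 0.206 -0.135]
1.6 [ 0.223 -0.131]
1.7 [ 0.24  -0.125]
```

Request:
drive_tool:
  series:
    - [[0,0.002,-0.008],0,0.0]
    - [[0,0.005,-0.017],0,0.0]
    - [[0,0.012,-0.034],0,0.0]
    - [[0,0.021,-0.05],0,0.0]
    - [[0,0.031,-0.065],0,0.0]
    - [[0,0.042,-0.079],0,0.0]
    - [[0,0.055,-0.091],0,0.0]
    - [[0,0.069,-0.103],0,0.0]
    - [[0,0.069,-0.103],0,0.0]

```text
time_s: 20.85
position: [0.5036, 0.2098, 0.1746]
tool_rot: [[-0.144, 0.99, 0.001], [0.99, 0.144, 0.0], [-0.0, 0.001, -1.0]]
ft_force: [-12.3, -1.1, 18.1]
grip_width: 0.0087
gripper_force: 40.3
```

Request:
drive_tool:
  series:
    - [[0,0.014,-0.011],0,0.0]
    - [[0,0.03,-0.02],0,0.0]
    - [[0,0.0475,-0.026],0,0.0]
    - [[0,0.0645,-0.031],0,0.0]
    - [[0,0.083,-0.035],0,0.0]
    - [[0,0.101,-0.036],0,0.0]
    - [[0,0.119,-0.036],0,0.0]
    - [[0,0.119,-0.036],0,0.0]

```text
time_s: 21.65
position: [0.6237, 0.2273, 0.2093]
tool_rot: [[-0.144, 0.99, 0.005], [0.99, 0.144, 0.001], [0.001, 0.005, -1.0]]
ft_force: [2.0, 1.2, 5.3]
grip_width: 0.0082
gripper_force: 40.4
```

```bash
python3 -c "
from h import *
d=snap('side');cv2.imwrite('pics/s5.png',cv2.resize(d['img'][150:400,200:500,::-1],(720,600)))
rel([])"
```

```text
t 21.7 pos [0.6232 0.2272 0.2093] q [ 9.8 33.1 52.2  0.  94.5  1.5] grip 0.00852959395386026 40.345219373703 F [2.4 1.2 4.9]
tool y ang 8.28
```

View pics/s5.png

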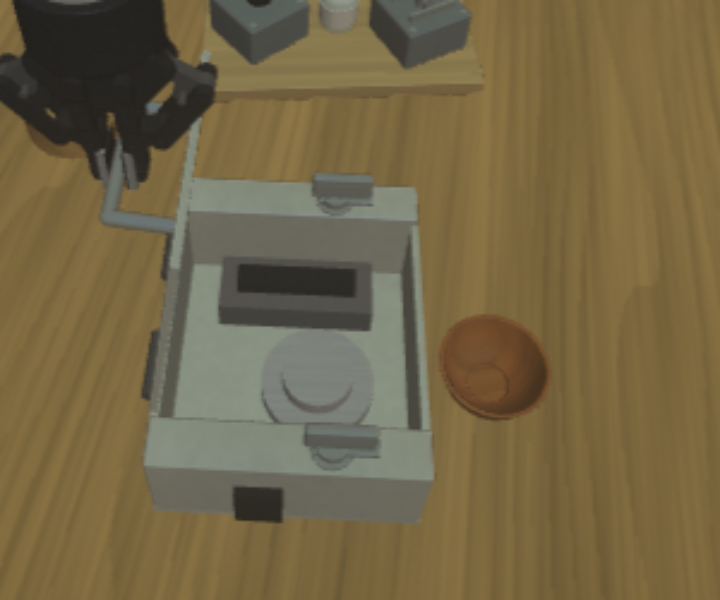

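The panel is close to upright and the gripper's knuckle clears its edge. I'll push a little further.

Request:
drive_tool:
  series:
    - [[0,0.014,0.0015],0,0.0]
    - [[0,0.026,0.004],0,0.0]
    - [[0,0.026,0.004],0,0.0]
    - [[0,0.026,0.004],0,0.0]
    - [[0,0.026,0.004],0,0.0]

```text
time_s: 22.2
position: [0.648, 0.2308, 0.2049]
tool_rot: [[-0.144, 0.99, 0.004], [0.99, 0.144, 0.001], [0.0, 0.004, -1.0]]
ft_force: [3.3, 1.4, 5.3]
grip_width: 0.0084
gripper_force: 41.7
```

```bash
python3 - <<'E'
from h import *
np.set_printoptions(precision=4,suppress=True)
rel([])
th=np.radians(8.3);x=np.array([np.cos(th),np.sin(th)]);y=np.array([-x[1],x[0]])
d=snap('side');P=pts(d);o=P[...,:2]-[.6097,.2248];X=o@x;Y=o@y;Z=P[...,2]
m=(abs(X)<.06)&(abs(Y)<.086)&(Z>.12)&(Z<.3)&(d['img'].min(-1)>110)
for z in np.arange(.12,.3,.02):
    k=m&(Z>=z)&(Z<z+.02)
    if k.sum()>5: print(z,k.sum(),np.percentile(X[k],[10,50,90]))
E
```

```text
t 22.2 pos [0.648  0.2308 0.2049] q [ 9.8 36.1 47.3  0.  96.4  1.5] grip 0.008358290423488752 41.655027866363525 F [3.3 1.4 5.3]
tool y ang 8.28
0.2799999999999999 212 [-0.0059 -0.004  -0.0021]
```

The panel's top edge stands over the hinge line at about 1.55 rad. I'll release and withdraw upward.

Request:
drive_tool:
  series:
    - [[0,0,0],0,0.026]
    - [[0,0,0],0,0.026]
    - [[0,0,0],0,0.026]
    - [[0,0,-0.02],0,0.026]
    - [[0,0,-0.04],0,0.026]
    - [[0,0,-0.07],0,0.026]
    - [[0,0,-0.1],0,0.026]
    - [[0,0,-0.1],0,0.026]
    - [[0,0,-0.1],0,0.026]

```text
time_s: 23.15
position: [0.6471, 0.2306, 0.3026]
tool_rot: [[-0.144, 0.99, -0.0], [0.99, 0.144, -0.0], [-0.0, -0.0, -1.0]]
ft_force: [-0.1, 0.7, -0.7]
grip_width: 0.026
gripper_force: 0.0
```

```bash
python3 - <<'E'
from h import *
np.set_printoptions(precision=4,suppress=True)
rel([])
th=np.radians(8.3);x=np.array([np.cos(th),np.sin(th)]);y=np.array([-x[1],x[0]])
d=snap('side');P=pts(d);o=P[...,:2]-[.6097,.2248];X=o@x;Y=o@y;Z=P[...,2]
m=(abs(X)<.06)&(abs(Y)<.086)&(Z>.12)&(Z<.3)&(d['img'].min(-1)>110)
print(m.sum(),np.median(X[m]),np.median(Z[m]))
k=(X>.025)&(X<.065)&(abs(Y)<.06)&(Z>.24)&(Z<.29);print('bar',k.sum(),np.median(X[k]),np.median(Z[k]))
w=snap('wrist');cv2.imwrite('pics/f.png',np.hstack([cv2.resize(d['img'][90:400,200:510],(400,400)),cv2.resize(w['img'],(400,400))])[...,::-1])
th=np.radians(38.3);x=np.array([np.cos(th),np.sin(th)])
o=P[...,:2]-[.4484,-.192];m=(Z>.108)&(Z<.15)&(np.hypot(o[...,0],o[...,1])<.055);print('bat',m.sum(),np.median(o[m]@x),np.percentile(Z[m],99))
E
```

```text
t 23.15 pos [0.6471 0.2306 0.3026] q [  9.8  35.6  32.8  -0.  111.6   1.5] grip 0.025953085580771633 0.0 F [-0.1  0.7 -0.7]
tool y ang 8.27
305 -0.004046816103201609 0.2827382554245637
bar 438 0.036981533477168364 0.26678692956293626
bat 90 0.02763740329021839 0.13953960305730648
```

View pics/f.png

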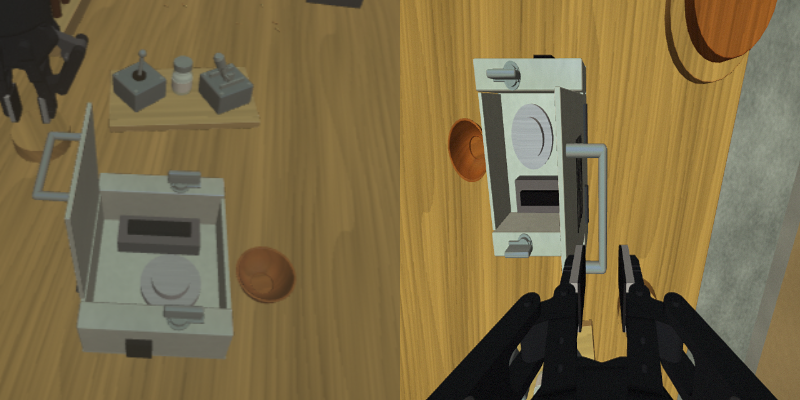

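The panel stands upright (bar at 1.53 rad), both wings point to the front and the bat is over and home. The gripper is clear of everything, so I'm handing in.

```bash
python3 -c "
from rig import env
print(env.close_job())"
```

```text
the job is handed in; nothing more can be done
None
```

I handed the job in at about 23 s, with no verdict returned: by camera measurement the bat is flipped and home, both cams are fully unlocked, and the panel is open at about 1.53 rad with the gripper clear. I did not work the plain lever, and I did not touch the jar, bowl or blank.

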